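Make up two trays of test tiles for the kiln

TASK

Get the terracotta test tiles ready for the kiln: take the top two grey trays off the nested stack one at a time (each is clipped to the one below and comes free with a small anticlockwise twist, seen from above, as you lift) and seat each one flat and square in a pocket of the wooden loading frame, leaving the lowest tray clipped on its black base. Lay every tile flat in the middle of a bay of these two trays, one tile to a bay, its long side along the tray; leave the other things on the bench where they are.

Things in the scene. Friction and masses are not known exactly. Their poses are not given: they have to be found in the camera images.
- tray_c: Grey plastic tray, top of the nested stack. Origin: centre of its underside; z up, x along its length; same after a half turn. Floor 168 (x) x 92 (y) x 4 mm. In its middle a hollow cone carries a flat grip block 36 (x) x 24 (y) mm, standing on the cone's shoulder (45 mm across, z = 24 mm) up to z = 50 mm: pinch it across the 24 mm (along y). Two bays at x = +53 and -53 mm. 180 g. tray_b and tray_a are the same.
- tray_b: Second tray from the top, same as tray_c. Each bay is 48 mm long in x, between a low divider (|x| = 26 to 28.5 mm, up to z = 12 mm) and an end rail (|x| = 77 to 83 mm, up to z = 30 mm), and 50 mm wide between lips 4.5 mm above its floor (|y| = 25 to 27.5 mm). Two clips outside the long edges, at (-59, +46) and (+59, -46) mm, rise to z = 40 mm and reach out to |y| = 52 mm.
- tray_a: Lowest loose tray, same as tray_c; it stays clipped on the base. In the stack the two hooks of each tray (and of the base) reach in to |y| = 40 mm over the floor of the tray above, with 2 mm vertical play.
- base: Black base fixed to the bench, shaped like a tray, origin at its underside. Nested trays stand 30, 60, 90 mm above it, all in line, locked against lifting and turning clockwise. Turned anticlockwise (from above) by 12 degrees or more (20 to 25 is good, clear up to 40) the top one is off the hooks and lifts; clear of the grip below after 20 mm. Hardly any torque; do not pull up before the turn.
- frame: Plywood loading frame fixed to the bench, 206 (x) x 262 (y) mm, origin at the centre of its underside, pocket floors 8 mm above it. Two tray pockets side by side, bounded by wooden strips 9 mm high; 2.5 mm play round a tray. A tray's length lies along the frame's x, either way round.
- pocket0 (a point): Centre of the floor of a pocket of the frame, at y = +62.5 mm of the frame; axes as the frame's. A seated tray has its origin here.
- pocket1 (a point): Centre of the floor of a pocket of the frame, at y = -62.5 mm of the frame; axes as the frame's. A seated tray has its origin here.
- tray_b_bay0 (a point): Centre of a bay of tray_b, on the top of its floor, at x = +53 mm, z = 4 mm of the tray; moves with the tray.
- tray_b_bay1 (a point): Centre of a bay of tray_b, on the top of its floor, at x = -53 mm, z = 4 mm of the tray; moves with the tray.
- tray_c_bay0 (a point): Centre of a bay of tray_c, on the top of its floor, at x = +53 mm, z = 4 mm of the tray; moves with the tray.
- tray_c_bay1 (a point): Centre of a bay of tray_c, on the top of its floor, at x = -53 mm, z = 4 mm of the tray; moves with the tray.
- board: Thin wooden board fixed to the bench, 200 (x) x 170 (y) x 4 mm, on which the tiles lie at the start; origin at its underside.
- tile0: Terracotta test tile 40 (x) x 28 (y) x 14 mm, 32 g, origin at the centre of its underside. May be absent (None).
- tile1: Terracotta test tile 40 (x) x 28 (y) x 14 mm, 32 g, origin at the centre of its underside. May be absent (None).
- tile2: Terracotta test tile 40 (x) x 28 (y) x 14 mm, 32 g, origin at the centre of its underside. May be absent (None).
- tile3: Terracotta test tile 40 (x) x 28 (y) x 14 mm, 32 g, origin at the centre of its underside. May be absent (None).
- rib: Bystander, to be left alone: flat wooden shaping rib 90 x 50 x 8 mm.
- kiln_post: Bystander, to be left alone: white kiln post, upright cylinder 40 mm across, 60 mm high.
- jar: Bystander, to be left alone: glass jar with a white cap, 60 mm across, 70 mm high.
- sanding_block: Bystander, to be left alone: cork block 70 x 40 x 25 mm.
Things that resemble listed ones, but are neither listed nor needed, are in the scene too. Leave any purple or turquoise look-alike of the tile0 alone. Leave any yellow look-alike of the tile1 alone.

How it is judged:
By the outcome, as a careful person would: the job done as asked, in the order asked, and still so for the second after the job is handed in, with the robot touching nothing.
Of tile0, tile1, tile2, tile3 only 3 to 4 are there at a start; the rules pass over those that are not, and their reading is None.
At some moment in a run one of tile0, tile1, tile2, tile3 may be knocked a few centimetres aside while the robot is not near it.
Once in a run the grip may slacken for a moment while it holds something.
It also fails if it takes over 200 s, if anything falls off the work surface, if the arm or the gripper's body presses on something with over 40 N, if the wrist force passes 120 N, or if a joint passes its speed limit or range.

ROBOT

A 6-joint arm with a two-finger parallel gripper is mounted at the origin on the work surface. World frame = base frame: x ahead of the robot, y to its left, z up, the work surface at z = 0. Lengths are in m, angles in rad, forces in N, time in s.
With the tool pointing down it reaches from about 0.275 to 0.825 m from the base axis. Payload 5.2 kg.
Tool frame: the origin (TCP) lies between the finger pads; the fingertips stand tip_reach ahead of it and the grasp point (between the pads) lies 6 mm ahead of it (tip_reach is the distance from the TCP to the fingertips, in m); z points along the fingers, x is the direction in which the jaws open and shut, and the axes are right-handed (so a half turn about z gives the same grasp; the last joint's range is limited). The gripper opens to 93 mm and grips with 3 to 60 N. Pads are 15 mm wide; open, the fingers measure 128 mm over their backs; the gripper's body (75 mm by 188 mm) begins 65 mm behind the grasp point.
Start: joints at [-1.445, 0.259, 1.535, -0, 1.348, -0.203], TCP at [0.178, -0.521, 0.244] pointing down, gripper open.
Joint ranges: [-3.14, 3.14], [-0.91, 2.08], [0.19, 2.58], [-1.22, 4.36], [0.22, 2.71], [-3.12, 3.12]. Speed limits (rad/s): [2.57, 2.57, 3.14, 3.14, 3.14, 3.14].

INTERFACE

Orientations are given as a unit quaternion [x, y, z, w].
In Python, from station import observe, get_image, finish_job, tip_reach gives the robot as it stands.
- The arm moves only by the tool carry_out, never from a script. Its arguments are lists of equal length, an entry for each row: "hand": the closure, from -1 (fully open) to 1 (shut); "dp": the shift along the tool's x, y, z in cm, a list of three; "turn": the turn about the tool's z in rad. A call has 1 to 12 rows; each row is the pose to reach, as a shift and turn from the pose measured when the call began, along the tool's axes at that moment; what a row does not reach only later rows make up. A row lasts 1/8 s, in which the tool goes at most 62.5 mm and 10.7 degrees, less where a joint would pass 70% of its speed; a pose out of reach is approached as far as the arm can. A call with a gripper value outside its range is refused whole. The fingers move at their own pace and stop on an object; "force" is the grip in N (left out, the last holds). Time passes only in rows, so rows that repeat a pose let the fingers close. It gives the time, the measured TCP pose, the force and the opening at its end, in the units of the state.
- observe(): the state, without advancing time (a new reading comes with each control period).
- get_image(name): name is "scene" or "side" or "wrist"; returns a dict with "pixels" (400x640x3 uint8, red, green, blue), "range_z" (400x640 float32, m along the optical axis (not along the pixel's ray), 0 where there is no reading), "fx", "fy", "cx", "cy" (pixels), "extrinsics" (4x4, takes a point from world to camera coordinates). Camera axes: x right, y down, z forward; pixel columns grow to the right and rows downward; lengths in m; the calibration is good to about 2 mm. A picture is of the moment at which its call begins.
- finish_job(): hands the job in, once; it reports no verdict.
The state is a dict: "clock": time; "joint_positions": joint angles; "joint_vel": joint speeds; "tau": joint torques, N m; "position": TCP position; "orientation": TCP orientation; "ft_force": force on the tool from outside, world axes, zero at the start; "moment": the same for the moment, N m; "grip_width": finger opening in m.
Only numpy, scipy, OpenCV 4.12 (cv2) and the standard library are available. Lean on these libraries where they do the work, as an engineer would, in place of code of your own. Each camera call takes 0.05 s, during which the arm holds its last target. There are 200 camera calls.

## Working session

There is one attempt and no reset: what is moved stays moved. The work goes in short steps, Python scripts to look and compute and a tool call to move; the robot and the scene stay as the last step left them, time stands still between calls to the robot, and variables do not carry over. Pictures are saved under pics/ and viewed, about 12 in all and at most 16, crops included, and the job is handed in when it is done.

Besides the shell and the picture viewer there is one more tool, called after "Call:" in YAML: its name, and indented under it one key for each argument. carry_out: Moves the arm, as the interface text tells. Its arguments: {"type":"object","properties":{"hand":{"type":"array"},"dp":{"type":"array"},"turn":{"type":"array"},"force":{"type":"number"}},"required":["hand","dp","turn"]}

```bash
ls; mkdir -p pics; python3 - <<'E'
from station import *
import cv2,numpy as np
s=observe();print(s, tip_reach if not callable(tip_reach) else tip_reach())
for n in ["scene","side"]:
    im=get_image(n);np.savez(f"{n}0.npz",**im)
    cv2.imwrite(f"pics/{n}0.png",im["pixels"][:,:,::-1]);print(n,im["fx"],im["cx"],im["cy"],im["extrinsics"].round(3).tolist())
E
```

```text
pics
{'clock': 0.0, 'joint_positions': array([-1.44477592e+00,  2.59356242e-01,  1.53605777e+00, -3.50339248e-07,
        1.34802910e+00, -2.02804287e-01]), 'joint_vel': array([-9.20623839e-04, -1.53396533e-04,  6.57214665e-04, -7.36412587e-05,
       -1.06886289e-03,  1.37656556e-03]), 'tau': array([ 2.19963022e-04, -4.37304211e+01, -2.83998978e+01,  7.19638076e-02,
        4.15948383e-02, -1.52300231e-04]), 'position': array([ 0.17756746, -0.52001713,  0.24282072]), 'orientation': array([ 8.13304941e-01, -5.81836934e-01, -6.28769568e-04, -6.78750757e-04]), 'ft_force': array([-0.5423148 , -0.00115521,  0.0853775 ]), 'moment': array([ 0.04095006,  0.01077868, -0.04216414]), 'grip_width': 0.09265589292396999} 0.025
scene 515.6676868112457 312.5542307856826 194.95742222195312 [[0.24, 0.971, -0.022, -0.087], [0.577, -0.161, -0.8, -0.289], [-0.78, 0.179, -0.599, 1.796], [0.0, 0.0, 0.0, 1.0]]
side 410.71875220464295 318.529667278932 205.31644804539332 [[0.951, -0.309, -0.02, -0.599], [-0.219, -0.626, -0.749, 0.155], [0.219, 0.716, -0.663, 0.981], [0.0, 0.0, 0.0, 1.0]]
```

View pics/scene0.png

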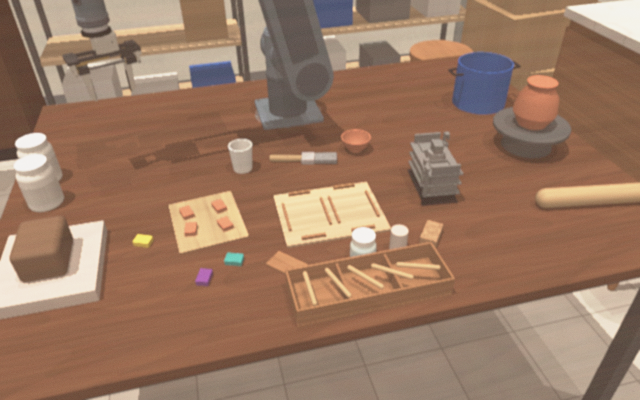

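View pics/side0.png

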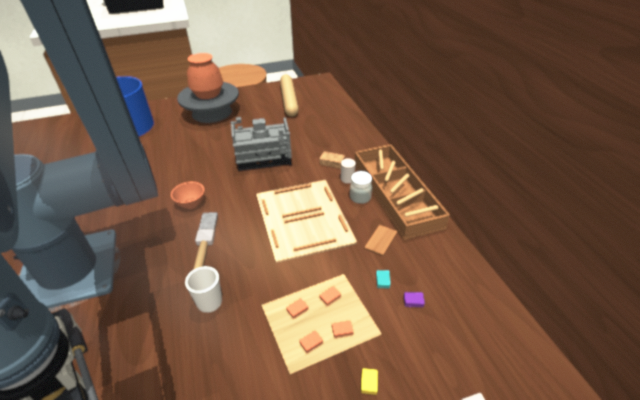

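The scene shows four terracotta tiles on the board at about (207,220), the frame at (330,212) and the stack at (433,168). The yellow, turquoise and purple look-alikes lie at (143,240), (234,259) and (204,277). The side view shows the frame at (306,218), the board at (320,322) and the stack at (262,145). Next I measure them.

```bash
cat > h.py <<'E'
import numpy as np,cv2
def load(n): return dict(np.load(n+".npz"))
def cam(im):
    E=im["extrinsics"];R=E[:3,:3];return R,-R.T@E[:3,3]
def rays(im):
    v,u=np.mgrid[0:400,0:640].astype(float);return np.dstack([(u-im["cx"])/im["fx"],(v-im["cy"])/im["fy"],np.ones_like(u)])
def world(im):
    R,c=cam(im);P=(rays(im)*im["range_z"][...,None])@R+c;P[im["range_z"]==0]=np.nan;return P
def plane(im,uv,z):
    R,c=cam(im);uv=np.atleast_2d(uv).astype(float)
    d=np.c_[(uv[:,0]-im["cx"])/im["fx"],(uv[:,1]-im["cy"])/im["fy"],np.ones(len(uv))]@R
    return c+d*((z-c[2])/d[:,2])[:,None]
def rect(xy):  # centre, length, width, angle of the long side (deg, -90..90)
    (x,y),(w,h),a=cv2.minAreaRect((np.asarray(xy)[:,:2]*1000).astype(np.float32))
    if w<h:w,h,a=h,w,a+90
    return np.round([x,y,w,h,(a+90)%180-90],1)
def blobs(m,amin):
    n,l,st,ce=cv2.connectedComponentsWithStats(m.astype(np.uint8))
    return [(l==i,ce[i].round(0)) for i in range(1,n) if st[i,4]>=amin]
def edge(b): 
    c,_=cv2.findContours(b.astype(np.uint8),cv2.RETR_EXTERNAL,cv2.CHAIN_APPROX_NONE);return max(c,key=len)[:,0]
E
python3 - <<'E'
from h import *
for n in ["scene","side"]:
    im=load(n+"0");P=world(im);z=P[...,2];px=im["pixels"];hsv=cv2.cvtColor(px,cv2.COLOR_RGB2HSV)
    H,S,V=[hsv[...,i].astype(int) for i in range(3)]
    ws=(P[...,0]>.2)&(P[...,0]<.85)&(abs(P[...,1])<.6)
    print(n)
    print(" table z",np.nanmedian(z[ws&(abs(z)<.02)]).round(4))
    for b,c in blobs(ws&((H<10)|(H>175))&(S>120)&(V>130)&(z<.04)&(z>.008),25):
        print(" tile",c,b.sum(),np.nanmedian(z[b]).round(3),rect(plane(im,edge(b),.016)))
    light=ws&(H>10)&(H<28)&(V>165)&(S>50)&(S<150)
    for b,c in blobs(cv2.morphologyEx(light.astype(np.uint8),cv2.MORPH_CLOSE,np.ones((5,5))),1500):
        zz=np.nanmedian(z[b]);print(" light",c,b.sum(),zz.round(3),rect(plane(im,edge(b),zz)))
    for b,c in blobs(ws&(z>.05)&(z<.3),60):
        print(" high",c,b.sum(),np.nanmax(z[b]).round(3),np.nanmean(P[b],0).round(3),rect(P[b]))
    for b,c in blobs(ws&(z>.132)&(z<.15),10):
        print(" grip",c,b.sum(),np.nanmedian(P[b],0).round(3),rect(P[b]))
E
```

```text
scene
 table z nan
side
 table z -0.0003
 tile [186. 191.] 275 0.027 [298.3 187.7  81.   70.    2.2]
 tile [188. 202.] 31 0.037 [298.4 140.   62.5  17.4  -2.8]
 tile [343. 334.] 25 0.014 [ 559.6 -378.1   32.9    3.4   -7.3]
 light [314. 286.] 11204 0.004 [ 560.5 -143.9  580.3  244.8   80.2]
 high [210. 105.] 391 0.079 [0.42  0.574 0.073] [ 4.219e+02  5.702e+02  1.787e+02  5.840e+01 -2.000e-01]
 high [260. 137.] 1659 0.143 [0.538 0.277 0.092] [541.5 291.1 169.7 107.5  -8.8]
 high [137. 179.] 1411 0.3 [ 0.231 -0.039  0.244] [225.6   7.2 141.1  59.  -86.7]
 high [348. 164.] 121 0.062 [0.754 0.106 0.058] [755.3 107.3  41.   37.2  49.9]
 high [361. 180.] 277 0.074 [0.759 0.015 0.066] [771.6  22.7  76.3  53.4  15.4]
 high [203. 283.] 661 0.081 [ 0.311 -0.2    0.068] [ 310.9 -200.5   66.8   66.3  -50.5]
 grip [258. 122.] 73 [0.541 0.286 0.139] [541.  292.   33.1  32.2 -12.9]
  return np.nanmean(a, axis, out=out, keepdims=keepdims)
```

```bash
python3 - <<'E'
from h import *
for n in ["scene","side"]:
    im=load(n+"0");px=im["pixels"];hsv=cv2.cvtColor(px,cv2.COLOR_RGB2HSV)
    print(n,(im["range_z"]>0).mean())
    P0=plane(im,np.mgrid[0:640,0:400].reshape(2,-1).T,0.0).reshape(640,400,3).transpose(1,0,2)
    ws=(P0[...,0]>.35)&(P0[...,0]<.72)&(P0[...,1]>-.5)&(P0[...,1]<.25)
    pts=[(219,206),(340,215),(207,240),(225,223)] if n=="scene" else [(297,308),(320,230),(280,330),(343,328)]
    for u,v in pts: print((u,v),hsv[v,u])
    H,S,V=[hsv[...,i].astype(int) for i in range(3)]
    m=ws&(V>140)&(H>5)&(H<30)&(S<165)
    m=cv2.morphologyEx(m.astype(np.uint8),cv2.MORPH_OPEN,np.ones((3,3)))
    for b,c in blobs(m,1000):
        for z in (.004,.008): print(" light",c,b.sum(),z,rect(plane(im,edge(b),z)))
    m=ws&((H<10)|(H>175))&(S>145)&(V>130)
    for b,c in blobs(m,40): print(" tile",c,b.sum(),rect(plane(im,edge(b),.013)))
E
```

```text
scene 0.99579296875
(219, 206) [ 11 123 238]
(340, 215) [ 19  78 238]
(207, 240) [ 20  90 238]
(225, 223) [ 11 123 239]
 light [273. 218.] 24254 0.004 [ 540.  -125.8  746.3  368.2  -90. ]
 light [273. 218.] 24254 0.008 [ 545.  -126.6  742.7  366.5  -90. ]
side 0.99621875
(297, 308) [ 13 126 253]
(320, 230) [ 24  60 254]
(280, 330) [ 22  96 247]
(343, 328) [ 13 125 253]
 light [299. 267.] 20099 0.004 [ 512.4 -108.7  729.1  356.2   85.5]
 light [299. 267.] 20099 0.008 [ 511.7 -112.3  725.2  354.3   85.5]
 light [394. 318.] 1481 0.004 [ 679.7 -365.2  264.7   56.4  -82. ]
 light [394. 318.] 1481 0.008 [ 678.2 -367.5  263.3   56.1  -82. ]
```

```bash
python3 - <<'E'
from h import *
for n in ["scene","side"]:
    im=load(n+"0");px=im["pixels"];hsv=cv2.cvtColor(px,cv2.COLOR_RGB2HSV);P=world(im)
    pts=[(219,206),(340,215),(207,240),(270,200),(310,320)] if n=="scene" else [(297,308),(320,230),(280,330),(250,260),(400,250)]
    for u,v in pts: print((u,v),hsv[v,u],im["range_z"][v,u],P[v,u].round(3),plane(im,(u,v),0).round(3))
    print(cam(im)[1])
    H,S,V=[hsv[...,i].astype(int) for i in range(3)]
    P0=plane(im,np.mgrid[0:640,0:400].reshape(2,-1).T,0.0).reshape(640,400,3).transpose(1,0,2)
    ws=(P0[...,0]>.35)&(P0[...,0]<.72)&(P0[...,1]>-.5)&(P0[...,1]<.25)
    m=ws&(V>195)&(H>5)&(H<32)
    for b,c in blobs(m,1000):
        for z in (.004,.008): print(" light",c,b.sum(),z,rect(plane(im,edge(b),z)))
    m=m&(H<16)&(S>110)
    for b,c in blobs(m,30): print(" tile",c,b.sum(),rect(plane(im,edge(b),.013)))
E
```

```text
(219, 206) [ 11 123 238] 0.43551782 [ 1.236 -0.284  0.576] [[ 0.472 -0.284  0.   ]]
(340, 215) [ 19  78 238] 0.47422346 [ 1.236 -0.177  0.543] [[ 0.594  0.016 -0.   ]]
(207, 240) [ 20  90 238] 0.4544561 [ 1.235 -0.299  0.541] [[ 0.601 -0.326  0.   ]]
(270, 200) [ 11 127 155] 0.44588745 [ 1.235 -0.24   0.573] [[ 0.482 -0.148  0.   ]]
(310, 320) [ 12 118 140] 0.55152345 [ 1.235 -0.209  0.405] [[ 0.907 -0.14   0.   ]]
[ 1.58915356 -0.28360138  0.84272301]
 light [333. 215.] 5354 0.004 [596.4  11.7 303.7 254.4  89. ]
 light [333. 215.] 5354 0.008 [601.2  10.3 302.2 253.2  89. ]
 light [206. 221.] 3153 0.004 [ 523.8 -320.4  203.   171.2    6.2]
 light [206. 221.] 3153 0.008 [ 528.9 -320.2  202.1  170.4    6.2]
 tile [333. 208.] 47 [578.4   2.5  99.4   5.3  -1.3]
 tile [218. 204.] 106 [ 481.8 -286.1   42.3   31.8   15.6]
 tile [325. 209.] 45 [576.2 -19.4  99.4   5.   -1.1]
 tile [186. 211.] 115 [ 487.4 -370.    44.7   31.    13.5]
 tile [286. 217.] 51 [ 575.4 -122.4  100.7    5.1   -0.7]
 tile [224. 222.] 118 [ 560.5 -278.3   44.1   31.3   19.3]
 tile [432. 226.] 59 [719.9 214.2  60.4  39.
[... 643 characters left out ...]
 [303. 220.] 5291 0.008 [582.7 -10.6 271.  209.2  88.7]
 light [319. 322.] 6779 0.004 [ 527.7 -321.2  201.7  173.6    6.2]
 light [319. 322.] 6779 0.008 [ 526.9 -323.7  200.6  172.7    6.2]
 tile [293. 187.] 84 [589.7 108.4 110.7  17.   -1.4]
 tile [303. 217.] 47 [583.6 -21.  104.7   7.8  -0.9]
 tile [342. 223.] 35 [671.  -75.5  55.8   6.2  88.9]
 tile [311. 245.] 77 [ 580.  -124.7  105.4    8.3   -1.4]
 tile [370. 246.] 58 [ 704.6 -173.5   39.2   19.1   89.6]
 tile [330. 296.] 224 [ 564.8 -280.8   42.    33.7   19.8]
 tile [297. 307.] 222 [ 488.5 -288.1   42.9   33.7   17.9]
 tile [342. 328.] 252 [ 562.  -365.4   40.7   33.2   -8. ]
 tile [310. 341.] 274 [ 493.6 -372.    41.9   33.5   17.6]
```

Two points before moving. The scene camera's range image is wrong: it puts the bench at z≈0.54, so I'll use only its pixels. The side camera's range is fine, with the bench at z≈0 and the grip top at 0.139 against an expected 0.140. Ray casting from both views agrees to within 2–7 mm. Now I'll move above the stack.

```bash
cat > go.py <<'E'
import sys,numpy as np
from station import observe
from scipy.spatial.transform import Rotation as Ro
def go(*targets):
    s=observe();M=Ro.from_quat(s["orientation"]).as_matrix();yaw=np.degrees(np.arctan2(M[1,0],M[0,0]))
    print("t %.2f pos %s yaw %.1f w %.4f F %s"%(s["clock"],s["position"].round(4),yaw,s["grip_width"],s["ft_force"].round(1)),"tilt",M[:,2].round(3))
    for x,y,z,a in targets:
        d=M.T@(np.array([x,y,z])-s["position"])*100
        print("->",(x,y,z,a),"dp",d.round(2).tolist(),"turn %.3f"%(-np.radians((a-yaw+180)%360-180)))
if __name__=="__main__":
    v=list(map(float,sys.argv[1:]));go(*[v[i:i+4] for i in range(0,len(v),4)])
E
python3 go.py .54 .28 .30 80
```

```text
t 0.10 pos [ 0.1776 -0.5201  0.2429] yaw -71.2 w 0.0932 F [-0.6 -0.5 -0.5] tilt [-0.     0.002 -1.   ]
-> (0.54, 0.28, 0.3, 80.0) dp [-64.03, -60.14, -5.58] turn -2.638
```

Call:
carry_out:
  hand: [-1,-1,-1,-1,-1,-1,-1,-1,-1,-1,-1,-1]
  dp:
    - [-4,-3.8,-5.6]
    - [-8,-7.5,-5.6]
    - [-12,-11.3,-5.6]
    - [-16,-15,-5.6]
    - [-20,-18.8,-5.6]
    - [-24,-22.5,-5.6]
    - [-28,-26.3,-5.6]
    - [-32,-30,-5.6]
    - [-36,-33.8,-5.6]
    - [-40,-37.5,-5.6]
    - [-44,-41.3,-5.6]
    - [-48,-45,-5.6]
  turn: [-0.17,-0.34,-0.5,-0.67,-0.84,-1.0,-1.17,-1.34,-1.5,-1.67,-1.84,-2.0]

```text
clock: 1.6
position: [0.4488, 0.0813, 0.2997]
orientation: [0.928, 0.373, 0.0, -0.001]
ft_force: [0.8, 0.1, -0.3]
grip_width: 0.0929
```

```bash
python3 go.py .54 .28 .30 80
```

```text
t 1.60 pos [0.4488 0.0813 0.2997] yaw 43.8 w 0.0929 F [ 0.8  0.1 -0.3] tilt [-0.     0.001 -1.   ]
-> (0.54, 0.28, 0.3, 80.0) dp [20.33, -8.04, -0.01] turn -0.633
```

Call:
carry_out:
  hand: [-1,-1,-1,-1,-1,-1]
  dp:
    - [5,-2,0]
    - [10,-4,0]
    - [15,-6,0]
    - [20.3,-8,0]
    - [20.3,-8,0]
    - [20.3,-8,0]
  turn: [-0.16,-0.32,-0.48,-0.633,-0.633,-0.633]

```text
clock: 2.35
position: [0.5395, 0.2791, 0.2991]
orientation: [0.766, 0.643, -0.001, -0.001]
ft_force: [-0.8, -0.2, 0.2]
grip_width: 0.0931
```

```bash
python3 - <<'E'
from h import *
from station import *
from go import go
im=get_image("wrist");np.savez("w1.npz",**im);cv2.imwrite("pics/w1.png",im["pixels"][:,:,::-1])
go();R,c=cam(im);print(c,R.round(3).tolist(),im["fx"])
P=world(im);z=P[...,2]
for lo,hi in [(.132,.15),(.112,.124),(.09,.10)]:
    for b,c in blobs((z>lo)&(z<hi),80): print(lo,c,b.sum(),np.nanmedian(P[b],0).round(4),rect(P[b]))
E
```

```text
t 2.40 pos [0.5395 0.2786 0.2996] yaw 79.9 w 0.0932 F [-0.4  0.1 -0.5] tilt [-0.001  0.001 -1.   ]
[0.47454097 0.28994746 0.44096862] [[0.173, 0.985, 0.0], [0.957, -0.169, 0.238], [0.234, -0.041, -0.971]] 277.40036955795813
0.132 [631.  28.] 1017 [0.4297 0.6022 0.1386] [434.3 605.5  63.2  11.1  15.8]
0.132 [335. 189.] 696 [0.5377 0.2931 0.1404] [538.8 293.   36.5  23.4  -9.2]
0.112 [612.  40.] 779 [0.4355 0.6015 0.1197] [439.4 610.8  87.1  20.6  21.6]
0.112 [375. 118.] 82 [0.4692 0.351  0.1185] [470.4 350.7  16.6   5.5  -5.9]
0.112 [331. 116.] 388 [0.4598 0.3031 0.1205] [459.6 302.9  71.2   6.   82.9]
0.112 [332. 182.] 447 [0.5342 0.2906 0.1145] [536.4 293.2  45.1  40.   85.1]
0.112 [337. 249.] 414 [0.6173 0.2836 0.1201] [618.  283.4  71.6   7.   82.7]
0.09 [598.  36.] 196 [0.4258 0.6119 0.0949] [425.4 615.6  68.5  18.1   6.6]
0.09 [333. 178.] 7199 [0.5277 0.294  0.0946] [538.7 290.1 168.7  97.5  -7.5]
```

View pics/w1.png

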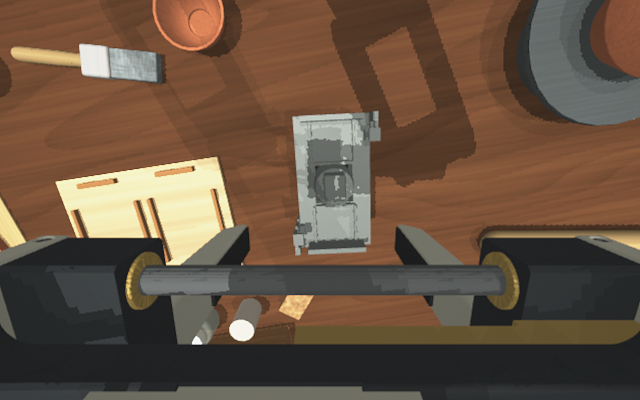

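The wrist view shows the stack at (335,180), the frame at (150,210), the rib at (297,305) and the post and jar at (241,327) and (205,325). The grip centre is (538.8, 293.0), its top is at 0.1404 and it measures 36.5 x 23.4 mm. The end rails give the tray angle as -7.0°. The clips sit where a tray at that angle should have them. I'll descend with the jaws at yaw 83.

```bash
python3 go.py .5388 .293 .19 83 .5388 .293 .1415 83
```

```text
t 2.40 pos [0.5395 0.2786 0.2996] yaw 79.9 w 0.0932 F [-0.4  0.1 -0.5] tilt [-0.001  0.001 -1.   ]
-> (0.5388, 0.293, 0.19, 83.0) dp [1.4, -0.31, 10.96] turn -0.053
-> (0.5388, 0.293, 0.1415, 83.0) dp [1.4, -0.3, 15.81] turn -0.053
```

Call:
carry_out:
  hand: [-1,-1,-1,-1,-1,-1,-1,-1,-1,-1]
  dp:
    - [1.4,-0.3,3]
    - [1.4,-0.3,6]
    - [1.4,-0.3,9]
    - [1.4,-0.3,11]
    - [1.4,-0.3,12.5]
    - [1.4,-0.3,14]
    - [1.4,-0.3,15]
    - [1.4,-0.3,15.8]
    - [1.4,-0.3,15.8]
    - [1.4,-0.3,15.8]
  turn: [-0.053,-0.053,-0.053,-0.053,-0.053,-0.053,-0.053,-0.053,-0.053,-0.053]
  force: 35

```text
clock: 3.65
position: [0.5391, 0.2931, 0.142]
orientation: [0.749, 0.663, 0.0, -0.0]
ft_force: [0.5, -0.1, -0.5]
grip_width: 0.0928
```

Call:
carry_out:
  hand: [1,1,1,1,1,1,1,1]
  dp:
    - [0,0,0]
    - [0,0,0]
    - [0,0,0]
    - [0,0,0]
    - [0,0,0]
    - [0,0,0]
    - [0,0,0]
    - [0,0,0]
  turn: [0,0,0,0,0,0,0,0]
  force: 35

```text
clock: 4.65
position: [0.5391, 0.2932, 0.142]
orientation: [0.749, 0.663, 0.0, -0.001]
ft_force: [-0.4, 0.6, 0.5]
grip_width: 0.0237
```

Call:
carry_out:
  hand: [1,1,1,1,1,1]
  dp:
    - [0,0,0]
    - [0,0,0]
    - [0,0,0]
    - [0,0,0]
    - [0,0,0]
    - [0,0,0]
  turn: [-0.1,-0.2,-0.3,-0.4,-0.4,-0.4]

```text
clock: 5.4
position: [0.5392, 0.2932, 0.142]
orientation: [0.603, 0.798, 0.0, -0.0]
ft_force: [0.1, 0.8, -0.9]
grip_width: 0.0239
```

Call:
carry_out:
  hand: [1,1,1,1,1,1,1,1]
  dp:
    - [0,0,-1]
    - [0,0,-2.5]
    - [0,0,-4.5]
    - [0,0,-6.5]
    - [0,0,-8.5]
    - [0,0,-10]
    - [0,0,-10]
    - [0,0,-10]
  turn: [0,0,0,0,0,0,0,0]

```text
clock: 6.4
position: [0.5388, 0.293, 0.2414]
orientation: [0.603, 0.798, -0.0, -0.001]
ft_force: [-0.5, -0.1, -1.9]
grip_width: 0.0239
```

```bash
python3 go.py .60 .12 .24 88.7 .584 .0 .24 88.7
```

```text
t 6.40 pos [0.5388 0.293  0.2414] yaw 105.8 w 0.0239 F [-0.5 -0.1 -1.9] tilt [-0.001  0.001 -1.   ]
-> (0.6, 0.12, 0.24, 88.7) dp [-18.31, 1.18, 0.12] turn 0.298
-> (0.584, 0.0, 0.24, 88.7) dp [-29.42, -3.63, 0.12] turn 0.298
```

```bash
python3 go.py .69 .16 .26 88.7
```

```text
t 6.40 pos [0.5388 0.293  0.2414] yaw 105.8 w 0.0239 F [-0.5 -0.1 -1.9] tilt [-0.001  0.001 -1.   ]
-> (0.69, 0.16, 0.26, 88.7) dp [-16.91, 10.92, -1.89] turn 0.298
```

Call:
carry_out:
  hand: [1,1,1,1,1,1,1,1,1]
  dp:
    - [-2,1.3,-1.9]
    - [-5,3.2,-1.9]
    - [-8,5.2,-1.9]
    - [-11,7.1,-1.9]
    - [-14,9,-1.9]
    - [-16.9,10.9,-1.9]
    - [-16.9,10.9,-1.9]
    - [-16.9,10.9,-1.9]
    - [-16.9,10.9,-1.9]
  turn: [0.05,0.1,0.15,0.2,0.25,0.298,0.298,0.298,0.298]

```text
clock: 7.52
position: [0.6889, 0.161, 0.26]
orientation: [0.714, 0.7, -0.001, -0.001]
ft_force: [-1.0, 0.7, -2.0]
grip_width: 0.0235
```

```bash
python3 - <<'E'
from h import *
from station import *
from go import go
im=get_image("wrist");np.savez("w2.npz",**im);cv2.imwrite("pics/w2.png",im["pixels"][:,:,::-1])
go();P=world(im);z=P[...,2]
hsv=cv2.cvtColor(im["pixels"],cv2.COLOR_RGB2HSV);H,S,V=[hsv[...,i].astype(int) for i in range(3)]
reg=(P[...,0]>.4)&(P[...,0]<.75)&(P[...,1]>-.2)&(P[...,1]<.2)
m=reg&(z>.004)&(z<.03)
for b,c in blobs(m,2000): print("frame",c,b.sum(),np.nanmedian(z[b]),rect(P[b]),rect(plane(im,edge(b),.008)))
for b,c in blobs(reg&(z>.0135)&(z<.022),30): print(" strip",c,b.sum(),np.nanmedian(z[b]).round(4),rect(P[b]),np.nanmean(P[b],0).round(4))
for b,c in blobs(reg&(z>.1)&(z<.4),100): print(" tray",c,b.sum(),np.nanmedian(P[b],0).round(4),rect(P[b]))
E
```

```text
t 7.58 pos [0.689  0.1611 0.2603] yaw 88.8 w 0.0236 F [-1.4  0.2 -1.1] tilt [-0.002  0.001 -1.   ]
frame [184.  91.] 28557 0.008601953312949051 [581.  -10.8 263.1 205.4  88.9] [581.2 -10.2 262.7 204.6  88.8]
 strip [132.  26.] 394 0.0172 [490.1 -70.7  60.6   8.2  88.8] [ 0.4903 -0.0698  0.017 ]
 strip [233.  26.] 401 0.0172 [492.8  54.2  60.    8.6  89.1] [0.493  0.0548 0.0172]
 strip [104. 100.] 557 0.017 [ 578.9 -124.3  108.5    8.1   -1. ] [ 0.577  -0.1233  0.0168]
 strip [182. 100.] 497 0.0171 [580.7 -21.1 108.8   7.   -1.5] [ 0.5791 -0.0206  0.0169]
 strip [199. 100.] 481 0.0172 [581.3   0.8 108.5   7.1  -1.3] [0.5796 0.0013 0.017 ]
 strip [276.  78.] 217 0.0174 [555.3 104.1  51.8   6.2  -1.5] [0.5547 0.1044 0.0173]
 strip [152. 170.] 264 0.0175 [670.2 -74.6  59.5   7.4  88.7] [ 0.6701 -0.0741  0.0174]
 strip [238. 171.] 202 0.0174 [672.6  43.9  46.4   7.2  88.5] [0.6726 0.0439 0.0173]
 strip [235. 214.] 69 0.0176 [736.1  33.6  40.2   8.1  59.8] [0.7356 0.035  0.0179]
 tray [270. 280.] 78582 [0.6643 0.1483 0.3409] [677.2 136.9 145.6 126.2  -0. ]
```

View pics/w2.png

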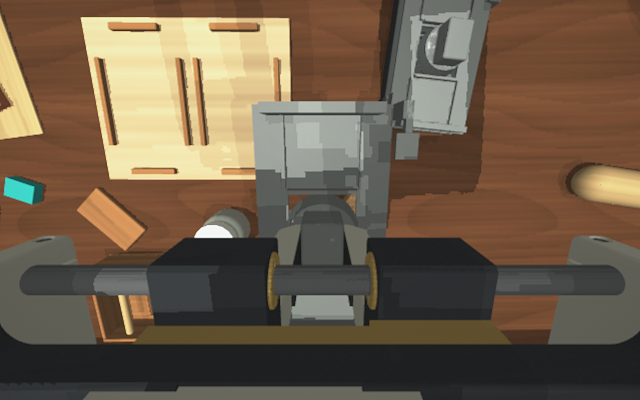

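The wrist view shows the frame at (185,95) with all eight strips, and the held tray is square in the jaws. Strip pairs put the frame centre at (581.3, -10.3) at -1.2°. The outline comes out at 263 x 205 mm against the 262 x 206 given. So pocket1 is at (580.0, -72.8) and pocket0 at (582.6, 52.2). tray_c goes to pocket1.

```bash
python3 go.py .58 -.0728 .20 88.8 .58 -.0728 .08 88.8
```

```text
t 7.58 pos [0.689  0.1611 0.2603] yaw 88.8 w 0.0236 F [-1.4  0.2 -1.1] tilt [-0.002  0.001 -1.   ]
-> (0.58, -0.0728, 0.2, 88.8) dp [-23.61, -10.4, 6.03] turn 0.000
-> (0.58, -0.0728, 0.08, 88.8) dp [-23.62, -10.38, 18.03] turn 0.000
```

Call:
carry_out:
  hand: [1,1,1,1,1,1,1,1,1,1,1,1]
  dp:
    - [-3,-1.3,0]
    - [-7,-3,0]
    - [-11,-5,1]
    - [-15,-6.6,2]
    - [-19,-8.4,4]
    - [-22,-9.7,6]
    - [-23.6,-10.4,8]
    - [-23.6,-10.4,11]
    - [-23.6,-10.4,14]
    - [-23.6,-10.4,17]
    - [-23.6,-10.4,18]
    - [-23.6,-10.4,18]
  turn: [0,0,0,0,0,0,0,0,0,0,0,0]

```text
clock: 9.07
position: [0.5796, -0.0721, 0.0804]
orientation: [0.714, 0.7, -0.0, -0.001]
ft_force: [0.1, 0.4, -0.1]
grip_width: 0.0235
```

```bash
python3 go.py .58 -.0728 .0605 88.8
```

```text
t 9.07 pos [ 0.5796 -0.0721  0.0804] yaw 88.8 w 0.0235 F [ 0.1  0.4 -0.1] tilt [-0.002  0.001 -1.   ]
-> (0.58, -0.0728, 0.0605, 88.8) dp [-0.07, 0.04, 1.99] turn 0.001
```

```bash
python3 - <<'E'
from h import *
from station import *
from go import go
im=get_image("side");cv2.imwrite("pics/s2.png",cv2.resize(im["pixels"][130:290,200:420,::-1],None,fx=3,fy=3))
go();P=world(im);z=P[...,2]
for x0,x1 in [(.494,.506),(.654,.666)]:
    b=(P[...,0]>x0)&(P[...,0]<x1)&(abs(P[...,1]+.073)<.03)&(z<.15);q=np.sort(z[b]);print(b.sum(),np.percentile(q,[5,50,90,98]).round(4))
E
```

```text
t 9.12 pos [ 0.5803 -0.0724  0.0812] yaw 88.8 w 0.0238 F [ 0.3 -0.  -1.4] tilt [-0.001  0.    -1.   ]
118 [0.0051 0.0379 0.058  0.0592]
112 [0.0311 0.0493 0.058  0.0593]
```

View pics/s2.png

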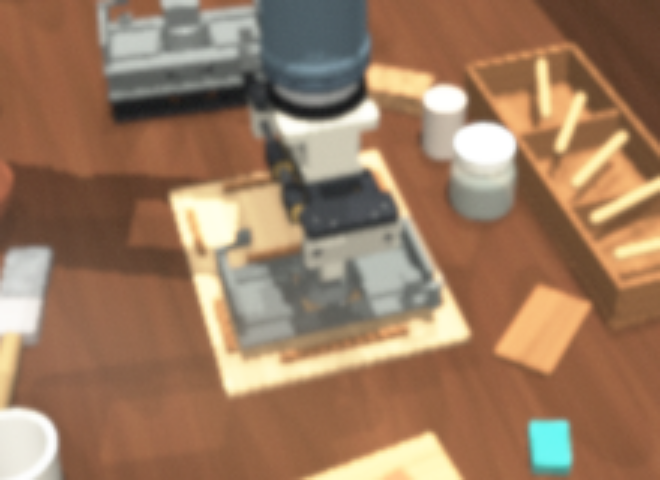

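The side crop shows the tray at (330,290), hovering level and square over pocket1. Its rail tops are at 0.0585 on both ends, as expected. I'll lower it.

Call:
carry_out:
  hand: [1,1,1,1,1,1]
  dp:
    - [0,0,0.7]
    - [0,0,1.2]
    - [0,0,1.6]
    - [0,0,1.95]
    - [0,0,2.05]
    - [0,0,2.05]
  turn: [0,0,0,0,0,0]

```text
clock: 9.88
position: [0.5803, -0.0724, 0.0606]
orientation: [0.714, 0.7, -0.0, -0.0]
ft_force: [0.3, 0.1, -0.6]
grip_width: 0.0237
```

```bash
python3 go.py .58 -.0728 .0600 88.8
```

```text
t 9.88 pos [ 0.5803 -0.0724  0.0606] yaw 88.8 w 0.0237 F [ 0.3  0.1 -0.6] tilt [-0.001  0.    -1.   ]
-> (0.58, -0.0728, 0.06, 88.8) dp [-0.04, -0.03, 0.06] turn 0.001
```

Call:
carry_out:
  hand: [-1,-1,-1,-1,-1,-1,-1,-1,-1,-1,-1,-1]
  dp:
    - [0,0,0.05]
    - [0,0,0.05]
    - [0,0,0.05]
    - [0,0,0.05]
    - [0,0,0.05]
    - [0,0,-1]
    - [0,0,-3]
    - [0,0,-6]
    - [0,0,-10]
    - [0,0,-14]
    - [0,0,-19]
    - [0,0,-19]
  turn: [0,0,0,0,0,0,0,0,0,0,0,0]

```text
clock: 11.38
position: [0.5827, -0.0731, 0.2562]
orientation: [0.714, 0.7, 0.002, 0.004]
ft_force: [0.3, -0.7, -0.2]
grip_width: 0.0935
```

```bash
python3 go.py .5388 .293 .25 83; python3 - <<'E'
from h import *
from station import *
im=get_image("wrist");np.savez("w3.npz",**im)
P=world(im);z=P[...,2];Y=P[...,1];X=P[...,0];reg=(X>.45)&(X<.7)&(Y<.0)&(Y>-.16)
for lo,hi in [(.053,.063),(.034,.041)]:
    for b,c in blobs(reg&(z>lo)&(z<hi),50): print(lo,c,b.sum(),np.nanmedian(P[b],0).round(4),rect(P[b]))
for b,c in blobs((z>.012)&(z<.024)&(X>.4)&(X<.65)&(Y<-.2)&(Y>-.45),60): print("tile",c,b.sum(),np.nanmedian(z[b]).round(4),rect(P[b]))
E
```

```text
t 11.38 pos [ 0.5827 -0.0731  0.2562] yaw 88.8 w 0.0935 F [ 0.3 -0.7 -0.2] tilt [ 0.009 -0.003 -1.   ]
-> (0.5388, 0.293, 0.25, 83.0) dp [36.52, -5.13, 0.49] turn 0.102
0.053 [322. 182.] 568 [ 0.5792 -0.0734  0.0584] [579.6 -73.1  35.6  23.9  -1.3]
0.034 [362. 119.] 66 [ 0.5044 -0.0223  0.0365] [505.6 -22.4  17.    5.3   0.8]
0.034 [322. 116.] 288 [ 0.4999 -0.0716  0.0386] [499.9 -71.6  70.9   4.9  88.9]
0.034 [322. 236.] 260 [ 0.6589 -0.0746  0.0382] [659.2 -74.7  70.9   6.2  88.9]
tile [159. 110.] 766 0.0183 [ 487.6 -285.9   40.2   29.1   19.3]
tile [ 96. 115.] 783 0.0182 [ 492.6 -370.2   40.    29.8   16.2]
tile [112. 167.] 684 0.0182 [ 561.4 -364.6   40.1   30.5   -7.9]
tile [173. 168.] 648 0.0183 [ 564.4 -278.5   40.2   29.2   19.1]
```

tray_c is seated: grip top 0.0584 (expected 0.058), rails 0.0385 (expected 0.038), centre (579.6, -73.1), angle -1.1°. All four tiles are measured and 40 x 29 mm. Next is tray_b.

Call:
carry_out:
  hand: [-1,-1,-1,-1,-1,-1,-1,-1,-1,-1]
  dp:
    - [4,-0.6,0]
    - [9,-1.3,0]
    - [14,-2,0]
    - [19,-2.7,0]
    - [24,-3.4,0]
    - [29,-4.1,0]
    - [33,-4.7,0]
    - [36,-5.1,0]
    - [36,-5.1,0]
    - [36,-5.1,0]
  turn: [0.05,0.1,0.1,0.1,0.1,0.1,0.1,0.1,0.1,0.1]

```text
clock: 12.68
position: [0.5372, 0.2875, 0.2516]
orientation: [0.748, 0.663, 0.0, 0.002]
ft_force: [-0.1, -0.1, -0.1]
grip_width: 0.093
```

```bash
python3 - <<'E'
from h import *
from station import *
from go import go
im=get_image("wrist");np.savez("w4.npz",**im)
P=world(im);z=P[...,2];Y=P[...,1];X=P[...,0];reg=(X>.42)&(X<.66)&(Y<.4)&(Y>.2)
print(np.nanmax(z[reg&(z<.2)]))
for lo,hi in [(.103,.12),(.084,.092)]:
    for b,c in blobs(reg&(z>lo)&(z<hi),50): print(lo,c,b.sum(),np.nanmedian(P[b],0).round(4),rect(P[b]))
go((.539,.293,.1115,83))
E
```

```text
0.11254766079268663
0.103 [328. 196.] 784 [0.538  0.2932 0.1104] [538.9 292.9  36.4  23.5  -5.9]
0.084 [375. 123.] 100 [0.4699 0.351  0.0885] [470.5 350.8  17.6   5.9  -4.5]
0.084 [328. 118.] 400 [0.4597 0.3026 0.0906] [459.7 302.7  71.5   5.2  83.2]
0.084 [327. 188.] 363 [0.5347 0.2927 0.0848] [536.7 293.1  44.6  39.2  85.6]
0.084 [328. 257.] 415 [0.6173 0.2847 0.0901] [618.2 283.2  71.6   7.6  83.3]
t 12.72 pos [0.5375 0.2871 0.252 ] yaw 83.1 w 0.0930 F [-0.2  0.  -0.3] tilt [ 0.003 -0.002 -1.   ]
-> (0.539, 0.293, 0.1115, 83) dp [0.63, 0.03, 14.05] turn 0.001
```

Call:
carry_out:
  hand: [-1,-1,-1,-1,-1,-1,-1,-1,-1]
  dp:
    - [0.6,0,3]
    - [0.6,0,6]
    - [0.6,0,9]
    - [0.6,0,10.5]
    - [0.6,0,12]
    - [0.6,0,13.2]
    - [0.63,0.03,14]
    - [0.63,0.03,14.05]
    - [0.63,0.03,14.05]
  turn: [0,0,0,0,0,0,0,0,0]

```text
clock: 13.85
position: [0.5393, 0.2933, 0.1119]
orientation: [0.748, 0.663, 0.001, 0.002]
ft_force: [0.6, -0.2, 0.1]
grip_width: 0.0932
```

Call:
carry_out:
  hand: [1,1,1,1,1,1,1]
  dp:
    - [0,0,0]
    - [0,0,0]
    - [0,0,0]
    - [0,0,0]
    - [0,0,0]
    - [0,0,0]
    - [0,0,0]
  turn: [0,0,0,0,0,0,0]
  force: 35

```text
clock: 14.72
position: [0.5393, 0.2932, 0.1119]
orientation: [0.748, 0.663, 0.001, 0.002]
ft_force: [-0.3, 0.1, 0.3]
grip_width: 0.0277
```

Call:
carry_out:
  hand: [1,1,1,1]
  dp:
    - [0,0,0]
    - [0,0,0]
    - [0,0,0]
    - [0,0,0]
  turn: [0,0,0,0]
  force: 35

```text
clock: 15.22
position: [0.5393, 0.2933, 0.1119]
orientation: [0.748, 0.663, 0.001, 0.002]
ft_force: [-1.1, 0.7, -0.6]
grip_width: 0.024
```

Call:
carry_out:
  hand: [1,1,1,1,1,1]
  dp:
    - [0,0,0]
    - [0,0,0]
    - [0,0,0]
    - [0,0,0]
    - [0,0,0]
    - [0,0,0]
  turn: [-0.1,-0.2,-0.3,-0.4,-0.4,-0.4]

```text
clock: 15.98
position: [0.5393, 0.2932, 0.1119]
orientation: [0.602, 0.798, 0.0, 0.002]
ft_force: [0.3, 1.1, -0.2]
grip_width: 0.0238
```

Gripped and twisted; now I'll lift.

Call:
carry_out:
  hand: [1,1,1,1,1,1,1,1]
  dp:
    - [0,0,-1]
    - [0,0,-2.5]
    - [0,0,-4.5]
    - [0,0,-6.5]
    - [0,0,-8.5]
    - [0,0,-10]
    - [0,0,-11]
    - [0,0,-11]
  turn: [0,0,0,0,0,0,0,0]

```text
clock: 16.98
position: [0.5392, 0.2936, 0.2228]
orientation: [0.603, 0.798, 0.001, 0.003]
ft_force: [-0.4, 0.9, -1.2]
grip_width: 0.0237
```

```bash
python3 go.py .5826 .0525 .20 88.8 .5826 .0525 .08 88.8
```

```text
t 16.98 pos [0.5392 0.2936 0.2228] yaw 105.9 w 0.0237 F [-0.4  0.9 -1.2] tilt [ 0.005 -0.002 -1.   ]
-> (0.5826, 0.0525, 0.2, 88.8) dp [-24.37, -2.44, 2.34] turn 0.298
-> (0.5826, 0.0525, 0.08, 88.8) dp [-24.33, -2.5, 14.34] turn 0.298
```

Call:
carry_out:
  hand: [1,1,1,1,1,1,1,1,1,1,1,1]
  dp:
    - [-3,-0.3,0]
    - [-7,-0.7,0]
    - [-11,-1.1,0]
    - [-15,-1.5,0]
    - [-19,-1.9,1]
    - [-22,-2.2,3]
    - [-24.3,-2.5,5]
    - [-24.3,-2.5,8]
    - [-24.3,-2.5,11]
    - [-24.3,-2.5,13]
    - [-24.3,-2.5,14.3]
    - [-24.3,-2.5,14.3]
  turn: [0.05,0.1,0.15,0.2,0.25,0.298,0.298,0.298,0.298,0.298,0.298,0.298]

```text
clock: 18.48
position: [0.5816, 0.0529, 0.0791]
orientation: [0.714, 0.7, 0.0, 0.001]
ft_force: [0.3, 0.0, -2.3]
grip_width: 0.0237
```

```bash
python3 - <<'E'
from h import *
from station import *
from go import go
im=get_image("side");P=world(im);z=P[...,2]
for x0,x1 in [(.496,.508),(.656,.668)]:
    b=(P[...,0]>x0)&(P[...,0]<x1)&(abs(P[...,1]-.0525)<.03)&(z<.15);print(b.sum(),np.percentile(z[b],[5,50,90,98]).round(4))
go((.5826,.0525,.0605,88.8))
E
```

```text
92 [0.0063 0.0374 0.0572 0.0582]
80 [0.0298 0.0489 0.0576 0.0582]
t 18.52 pos [0.5824 0.0528 0.0802] yaw 88.8 w 0.0237 F [ 0.7  0.2 -1.6] tilt [ 0.004 -0.001 -1.   ]
-> (0.5826, 0.0525, 0.0605, 88.8) dp [-0.03, 0.01, 1.97] turn 0.000
```

Tray_b is level at the expected height over pocket0, so I'll lower it.

Call:
carry_out:
  hand: [1,1,1,1,1,1]
  dp:
    - [0,0,0.7]
    - [0,0,1.2]
    - [0,0,1.6]
    - [0,0,1.9]
    - [0,0,2.0]
    - [0,0,2.0]
  turn: [0,0,0,0,0,0]

```text
clock: 19.27
position: [0.5825, 0.0528, 0.0602]
orientation: [0.714, 0.7, 0.001, 0.002]
ft_force: [0.5, -0.3, -1.8]
grip_width: 0.0236
```

Call:
carry_out:
  hand: [-1,-1,-1,-1,-1,-1,-1,-1,-1,-1,-1,-1]
  dp:
    - [0,0,0.05]
    - [0,0,0.05]
    - [0,0,0.05]
    - [0,0,0.05]
    - [0,0,0.05]
    - [0,0,-1]
    - [0,0,-3]
    - [0,0,-6]
    - [0,0,-10]
    - [0,0,-14]
    - [0,0,-19]
    - [0,0,-19]
  turn: [0,0,0,0,0,0,0,0,0,0,0,0]

```text
clock: 20.78
position: [0.584, 0.0529, 0.2558]
orientation: [0.714, 0.7, 0.004, 0.006]
ft_force: [-0.4, -0.5, 0.6]
grip_width: 0.0929
```

```bash
python3 - <<'E'
from h import *
from station import *
from go import go
im=get_image("wrist");np.savez("w5.npz",**im);cv2.imwrite("pics/w5.png",im["pixels"][:,:,::-1])
P=world(im);z=P[...,2];Y=P[...,1];X=P[...,0]
for nm,y0,y1 in [("b",0,.12),("c",-.16,-.0)]:
    reg=(X>.45)&(X<.7)&(Y<y1)&(Y>y0)
    for lo,hi in [(.053,.063),(.034,.041)]:
        for b,c in blobs(reg&(z>lo)&(z<hi),50): print(nm,lo,c,b.sum(),np.nanmedian(P[b],0).round(4),rect(P[b]))
for b,c in blobs((z>.012)&(z<.024)&(X>.4)&(X<.65)&(Y<-.2)&(Y>-.45),60): print("tile",c,b.sum(),np.nanmedian(z[b]).round(4),rect(P[b]))
reg=(X>.42)&(X<.66)&(Y<.4)&(Y>.2)
for b,c in blobs(reg&(z>.073)&(z<.09),50): print("a",c,b.sum(),np.nanmedian(P[b],0).round(4),rect(P[b]))
go((.55,-.32,.25,88.8))
E
```

```text
b 0.053 [322. 182.] 547 [0.5815 0.0523 0.0584] [582.   51.9  35.9  23.4  -0.6]
b 0.034 [361. 119.] 66 [0.507  0.1026 0.0363] [508.2 102.5  17.1   5.2   1.4]
b 0.034 [322. 116.] 292 [0.5025 0.0539 0.0386] [502.5  53.9  71.8   4.9  88.9]
b 0.034 [321. 236.] 264 [0.6612 0.0494 0.0382] [661.7  50.1  70.7   6.6  88.7]
c 0.053 [222. 182.] 578 [ 0.5791 -0.0719  0.0583] [579.6 -72.8  35.4  24.1  -0.9]
c 0.034 [262. 121.] 75 [ 0.5057 -0.0213  0.0364] [513.  -22.3  31.5   5.8  -1.2]
c 0.034 [221. 116.] 294 [ 0.5    -0.0714  0.0385] [500.  -71.1  72.5   4.8  88.9]
c 0.034 [233. 176.] 63 [ 0.5739 -0.0612  0.0374] [574.5 -64.5  40.3  17.4  31.8]
tile [ 62. 110.] 823 0.0182 [ 487.4 -286.2   40.8   29.9   18.5]
tile [ 20. 167.] 727 0.018 [ 561.4 -363.3   40.1   29.9   -7.3]
tile [ 82. 168.] 695 0.0182 [ 564.6 -278.5   40.    29.9   19.8]
a [534. 144.] 815 [0.5386 0.2897 0.0805] [538.9 292.4  35.8  25.4  -7.8]
t 20.82 pos [0.5826 0.0531 0.2529] yaw 88.8 w 0.0931 F [ 0.5 -0.1  0.1] tilt [ 0.01  -0.002 -1.   ]
-> (0.55, -0.32, 0.25, 88.8) dp [-37.36, -2.51, 0.34] turn 0.001
```

View pics/w5.png

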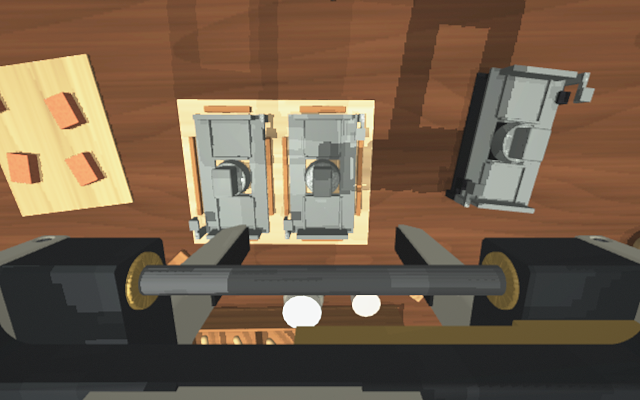

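The wrist view shows both trays seated in the frame, at (232,175) and (322,175), with tray_a still on the base at (520,140). Grip and rail heights match on both. Next I go over the board and take the tiles. In a bay I can open only to about 36 mm to stay clear of the clips, with the tips above the lips.

Call:
carry_out:
  hand: [-1,-1,-1,-1,-1,-1,-1,-1,-1,-0.1,-0.1,-0.1]
  dp:
    - [-5,0,1]
    - [-10,0,2]
    - [-15,-0.2,3]
    - [-20,-0.3,3.4]
    - [-25,-0.4,3.4]
    - [-30,-0.5,3.4]
    - [-34,-0.5,3.4]
    - [-37.3,-0.5,3.4]
    - [-37.3,-0.5,3.4]
    - [-37.3,-0.5,3.4]
    - [-37.3,-0.5,3.4]
    - [-37.3,-0.5,3.4]
  turn: [0,0,0,0,0,0,0,0,0,0,0,0]
  force: 20

```text
clock: 22.32
position: [0.5706, -0.3187, 0.2197]
orientation: [0.714, 0.7, 0.003, 0.004]
ft_force: [-0.2, -0.4, 0.1]
grip_width: 0.0674
```

```bash
cat > tiles.py <<'E'
from h import *
def tiles(im):
    P=world(im);z=P[...,2];Y=P[...,1];X=P[...,0]
    hsv=cv2.cvtColor(im["pixels"],cv2.COLOR_RGB2HSV);H,S=hsv[...,0].astype(int),hsv[...,1]
    out=[]
    for b,c in blobs((z>.0125)&(z<.024)&(H<17)&(X>.38)&(X<.68)&(Y<-.17)&(Y>-.47),150):
        r=rect(plane(im,edge(b),.018));out.append(r);print("tile",c,b.sum(),np.nanmedian(z[b]).round(4),rect(P[b]),r,np.median(hsv[b],0))
    return out
E
python3 - <<'E'
from tiles import *
from station import *
from go import go
im=get_image("wrist");np.savez("w6.npz",**im);tiles(im)
go((.5645,-.2785,.12,108.5),(.5645,-.2785,.035,108.5))
E
```

```text
tile [260.  99.] 885 0.0184 [ 468.7 -390.2   39.7   28.2   15.8] [ 468.7 -389.8   40.1   28.6   16.1] [ 11. 146. 236.]
tile [348. 114.] 836 0.0185 [ 487.6 -286.4   39.7   28.2   18.5] [ 487.6 -286.6   39.7   28.2   18.1] [ 11. 143. 241.]
tile [286. 177.] 713 0.0185 [ 561.5 -364.3   40.3   28.1   -7.8] [ 561.1 -364.    40.6   28.3   -8. ] [ 12. 141. 242.]
tile [354. 178.] 716 0.0185 [ 564.4 -279.    40.3   28.    20.2] [ 564.  -279.2   40.7   28.    19.7] [  9. 151. 188.]
t 22.38 pos [ 0.5706 -0.3189  0.2198] yaw 88.9 w 0.0639 F [0.2 0.5 0.4] tilt [ 0.01  -0.002 -1.   ]
-> (0.5645, -0.2785, 0.12, 108.5) dp [4.04, -0.79, 9.97] turn -0.342
-> (0.5645, -0.2785, 0.035, 108.5) dp [4.06, -0.88, 18.47] turn -0.342
```

One tile has been knocked to (468.7, -390.2); the other three are unmoved, and all four measure 40 x 28 mm. I'll pick the tile at (564.3, -279) first, with yaw 110.

Call:
carry_out:
  hand: [-0.1,-0.1,-0.1,-0.1,-0.1,-0.1,-0.1,-0.1,-0.1]
  dp:
    - [4,-0.8,3]
    - [4,-0.8,6]
    - [4,-0.8,9]
    - [4,-0.9,12]
    - [4,-0.9,15]
    - [4,-0.9,17]
    - [4,-0.9,18.3]
    - [4,-0.9,18.45]
    - [4,-0.9,18.45]
  turn: [-0.15,-0.3,-0.368,-0.368,-0.368,-0.368,-0.368,-0.368,-0.368]
  force: 20

```text
clock: 23.5
position: [0.5648, -0.2793, 0.036]
orientation: [0.574, 0.819, 0.002, 0.005]
ft_force: [0.0, 0.6, 0.4]
grip_width: 0.0512
```

Call:
carry_out:
  hand: [1,1,1,1,1]
  dp:
    - [0,0,0]
    - [0,0,0]
    - [0,0,0]
    - [0,0,0]
    - [0,0,0]
  turn: [0,0,0,0,0]
  force: 20

```text
clock: 24.12
position: [0.5649, -0.2795, 0.0364]
orientation: [0.574, 0.819, 0.002, 0.006]
ft_force: [-0.5, 0.9, 5.1]
grip_width: 0.0277
```

```bash
python3 go.py .6326 -.074 .11 88.8 .6326 -.074 .0440 88.8
```

```text
t 24.12 pos [ 0.5649 -0.2795  0.0364] yaw 110.0 w 0.0277 F [-0.5  0.9  5.1] tilt [ 0.012 -0.003 -1.   ]
-> (0.6326, -0.074, 0.11, 88.8) dp [16.94, 13.46, -7.34] turn 0.370
-> (0.6326, -0.074, 0.044, 88.8) dp [16.99, 13.39, -0.74] turn 0.370
```

Call:
carry_out:
  hand: [1,1,1,1,1,1,1,1,1,1,1,1]
  dp:
    - [0,0,-2]
    - [0,0,-5]
    - [2,1.6,-7.3]
    - [5,4,-7.3]
    - [8,6.4,-7.3]
    - [11,8.8,-7.3]
    - [14,11,-7.3]
    - [17,13.4,-7.3]
    - [17,13.4,-7.3]
    - [17,13.4,-7.3]
    - [17,13.4,-7.3]
    - [17,13.4,-7.3]
  turn: [0,0,0.06,0.12,0.18,0.25,0.31,0.37,0.37,0.37,0.37,0.37]

```text
clock: 25.62
position: [0.6317, -0.0748, 0.1095]
orientation: [0.715, 0.699, 0.003, 0.005]
ft_force: [0.5, -0.2, -0.3]
grip_width: 0.0279
```

```bash
python3 - <<'E'
from h import *
from station import *
from go import go
im=get_image("wrist");cv2.imwrite("pics/w7.png",im["pixels"][:,:,::-1])
go((.6326,-.074,.0445,88.8))
E
```

```text
t 25.68 pos [ 0.6317 -0.0747  0.1095] yaw 88.7 w 0.0275 F [-1.1  0.6  0.1] tilt [ 0.012 -0.003 -1.   ]
-> (0.6326, -0.074, 0.0445, 88.8) dp [0.09, 0.01, 6.5] turn -0.001
```

View pics/w7.png

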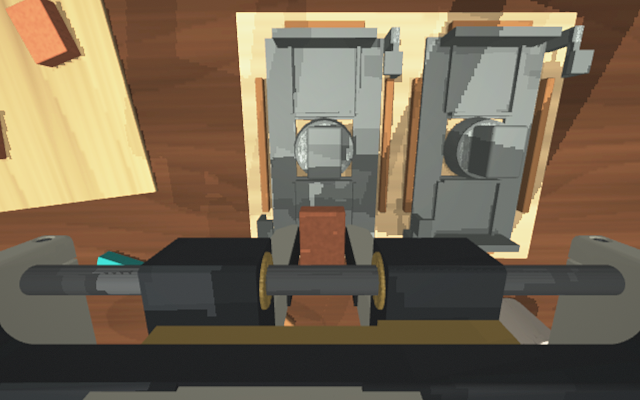

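The wrist view shows the tile gripped and in line with the tray, at (322,225) above the +x bay of tray_c. I'll lower it and release to a limited opening.

Call:
carry_out:
  hand: [1,1,1,1,1,1,1]
  dp:
    - [0.1,0,2]
    - [0.1,0,4]
    - [0.1,0,5.3]
    - [0.1,0,6.1]
    - [0.1,0,6.45]
    - [0.1,0,6.5]
    - [0.1,0,6.5]
  turn: [0,0,0,0,0,0,0]

```text
clock: 26.55
position: [0.6328, -0.0739, 0.0451]
orientation: [0.715, 0.699, 0.003, 0.006]
ft_force: [0.2, 0.4, -0.6]
grip_width: 0.0276
```

Call:
carry_out:
  hand: [0.22,0.22,0.22,0.22,0.22,0.22,0.22,0.22,0.22]
  dp:
    - [0,0,0]
    - [0,0,0]
    - [0,0,0]
    - [0,0,0]
    - [0,0,-1]
    - [0,0,-3]
    - [0,0,-6]
    - [0,0,-8]
    - [0,0,-8]
  turn: [0,0,0,0,0,0,0,0,0]

```text
clock: 27.68
position: [0.6332, -0.074, 0.1276]
orientation: [0.715, 0.699, 0.004, 0.008]
ft_force: [0.3, -0.6, -0.4]
grip_width: 0.0366
```

```bash
python3 - <<'E'
from h import *
from station import *
from go import go
im=get_image("wrist");np.savez("w8.npz",**im)
P=world(im);z=P[...,2];X=P[...,0];Y=P[...,1]
hsv=cv2.cvtColor(im["pixels"],cv2.COLOR_RGB2HSV);H,S=hsv[...,0],hsv[...,1]
for b,c in blobs((X>.59)&(X<.68)&(Y>-.12)&(Y<-.03)&(H<16)&(S>110)&(z>.018)&(z<.04),40): print(c,b.sum(),np.percentile(z[b],[5,50,95]).round(4),rect(P[b]))
go((.5613,-.3642,.12,82.2),(.5613,-.3642,.0345,82.2))
E
```

```text
[322. 203.] 1318 [0.0251 0.0265 0.0276] [632.4 -74.7  39.5  27.2  -0.7]
t 27.73 pos [ 0.6323 -0.0738  0.1261] yaw 88.7 w 0.0364 F [ 0.2 -0.  -0.2] tilt [ 0.014 -0.004 -1.   ]
-> (0.5613, -0.3642, 0.12, 82.2) dp [-29.19, -6.47, 0.63] turn 0.114
-> (0.5613, -0.3642, 0.0345, 82.2) dp [-29.16, -6.59, 9.18] turn 0.114
```

Tile 1 is placed at (632.4, -74.7), top 0.0265, angle -0.7°, against a bay centre of (632.6, -74.0). Next is the tile at (561.3, -364.2).

Call:
carry_out:
  hand: [0.2,0.1,-0.1,-0.1,-0.1,-0.1,-0.1,-0.1,-0.1,-0.1,-0.1,-0.1]
  dp:
    - [-4,-0.9,0]
    - [-9,-2,0]
    - [-14,-3.1,0]
    - [-19,-4.2,0]
    - [-24,-5.4,0]
    - [-28,-6.3,0]
    - [-29.2,-6.5,1]
    - [-29.2,-6.6,4]
    - [-29.2,-6.6,7]
    - [-29.2,-6.6,9]
    - [-29.2,-6.6,9.2]
    - [-29.2,-6.6,9.2]
  turn: [0.02,0.04,0.06,0.08,0.1,0.115,0.115,0.115,0.115,0.115,0.115,0.115]
  force: 20

```text
clock: 29.22
position: [0.5618, -0.3645, 0.0347]
orientation: [0.754, 0.657, 0.004, 0.007]
ft_force: [0.3, -0.8, 0.7]
grip_width: 0.051
```

Call:
carry_out:
  hand: [1,1,1,1,1,1,1,1,1]
  dp:
    - [0,0,0]
    - [0,0,0]
    - [0,0,0]
    - [0,0,0]
    - [0,0,0]
    - [0,0,-2]
    - [0,0,-5]
    - [0,0,-7.5]
    - [0,0,-7.5]
  turn: [0,0,0,0,0,0,0,0,0]
  force: 20

```text
clock: 30.35
position: [0.5619, -0.3654, 0.1129]
orientation: [0.754, 0.657, 0.004, 0.009]
ft_force: [0.3, -0.1, -1.4]
grip_width: 0.0279
```

```bash
python3 go.py .5266 -.0718 .11 88.8 .5266 -.0718 .0440 88.8
```

```text
t 30.35 pos [ 0.5619 -0.3654  0.1129] yaw 82.2 w 0.0279 F [ 0.3 -0.1 -1.4] tilt [ 0.019 -0.008 -1.   ]
-> (0.5266, -0.0718, 0.11, 88.8) dp [28.6, -7.49, -0.02] turn -0.116
-> (0.5266, -0.0718, 0.044, 88.8) dp [28.64, -7.63, 6.57] turn -0.116
```

Call:
carry_out:
  hand: [1,1,1,1,1,1,1,1,1,1,1]
  dp:
    - [4,-1,0]
    - [9,-2.4,0]
    - [14,-3.7,0]
    - [19,-5,0]
    - [24,-6.3,0]
    - [27,-7.1,0]
    - [28.6,-7.5,0]
    - [28.6,-7.6,2]
    - [28.6,-7.6,4]
    - [28.6,-7.6,4]
    - [28.6,-7.6,4]
  turn: [-0.02,-0.04,-0.06,-0.08,-0.1,-0.116,-0.116,-0.116,-0.116,-0.116,-0.116]

```text
clock: 31.72
position: [0.5267, -0.0726, 0.07]
orientation: [0.714, 0.7, 0.004, 0.01]
ft_force: [0.3, -0.1, -0.4]
grip_width: 0.0277
```

```bash
python3 go.py .5266 -.0718 .043 88.8
```

```text
t 31.73 pos [ 0.5267 -0.0726  0.07  ] yaw 88.8 w 0.0277 F [ 0.3 -0.1 -0.4] tilt [ 0.019 -0.009 -1.   ]
-> (0.5266, -0.0718, 0.043, 88.8) dp [0.1, -0.06, 2.7] turn -0.000
```

Call:
carry_out:
  hand: [1,1,1,1,0.22,0.22,0.22,0.22,0.22,0.22,0.22,0.22]
  dp:
    - [0.1,-0.05,1.5]
    - [0.1,-0.05,2.4]
    - [0.1,-0.05,2.65]
    - [0.1,-0.05,2.65]
    - [0.1,-0.05,2.65]
    - [0.1,-0.05,2.65]
    - [0.1,-0.05,2.65]
    - [0.1,-0.05,1]
    - [0.1,-0.05,-2]
    - [0.1,-0.05,-5]
    - [0.1,-0.05,-5]
    - [0.1,-0.05,-5]
  turn: [0,0,0,0,0,0,0,0,0,0,0,0]

```text
clock: 33.22
position: [0.5248, -0.071, 0.1193]
orientation: [0.715, 0.7, 0.004, 0.009]
ft_force: [-0.7, -0.3, -0.3]
grip_width: 0.0365
```

```bash
cat > bay.py <<'E'
from h import *
def bay(im,x,y):
    P=world(im);z=P[...,2];X=P[...,0];Y=P[...,1]
    hsv=cv2.cvtColor(im["pixels"],cv2.COLOR_RGB2HSV);H,S=hsv[...,0],hsv[...,1]
    for b,c in blobs((abs(X-x)<.04)&(abs(Y-y)<.045)&(H<16)&(S>110)&(z>.018)&(z<.04),40): print("bay",c,b.sum(),np.percentile(z[b],[5,50,95]).round(4),rect(P[b]))
E
python3 - <<'E'
from tiles import *
from bay import *
from station import *
from go import go
im=get_image("wrist");np.savez("w9.npz",**im)
bay(im,.5266,-.0718);bay(im,.6326,-.074);tiles(im)
go((.4876,-.2862,.12,108.3),(.4876,-.2862,.0345,108.3))
E
```

```text
bay [322. 208.] 1352 [0.0255 0.0266 0.0276] [526.  -72.5  39.3  27.6  -0.8]
bay [322. 313.] 624 [0.0256 0.0266 0.0275] [632.8 -74.4  27.3  26.6  87.9]
tile [ 80. 167.] 1627 0.0183 [ 487.8 -286.    39.7   30.    18. ] [ 487.4 -283.9   39.8   32.7   18.1] [ 13. 134. 245.]
t 33.27 pos [ 0.5245 -0.0709  0.1189] yaw 88.8 w 0.0359 F [-0.9  0.1 -0.2] tilt [ 0.018 -0.008 -1.   ]
-> (0.4876, -0.2862, 0.12, 108.3) dp [-21.6, -3.23, -0.0] turn -0.341
-> (0.4876, -0.2862, 0.0345, 108.3) dp [-21.54, -3.38, 8.54] turn -0.341
```

Tile 2 is at (526.0, -72.5), against a bay centre of (526.6, -71.8), flat. Next is the tile at (487.6, -286.2).

Call:
carry_out:
  hand: [0.2,0.1,-0.1,-0.1,-0.1,-0.1,-0.1,-0.1,-0.1,-0.1,-0.1,-0.1]
  dp:
    - [-4,-0.6,0]
    - [-9,-1.3,0]
    - [-14,-2.1,0]
    - [-18,-2.7,0]
    - [-21.5,-3.3,0]
    - [-21.5,-3.3,1]
    - [-21.5,-3.4,4]
    - [-21.5,-3.4,7]
    - [-21.5,-3.4,8.4]
    - [-21.5,-3.4,8.55]
    - [-21.5,-3.4,8.55]
    - [-21.5,-3.4,8.55]
  turn: [-0.06,-0.14,-0.22,-0.3,-0.341,-0.341,-0.341,-0.341,-0.341,-0.341,-0.341,-0.341]
  force: 20

```text
clock: 34.78
position: [0.4881, -0.2862, 0.0355]
orientation: [0.585, 0.811, 0.002, 0.01]
ft_force: [-0.3, -1.1, -0.4]
grip_width: 0.0513
```

Call:
carry_out:
  hand: [1,1,1,1,1,1,1,1,1,1,1]
  dp:
    - [0,0,0]
    - [0,0,0]
    - [0,0,0]
    - [0,0,0]
    - [0,0,0]
    - [0,0,-2]
    - [0,0,-5]
    - [0,0,-8]
    - [0,0,-8]
    - [0,0,-8]
    - [0,0,-8]
  turn: [0,0,0,0,0,0,0,0,0,0,0]
  force: 20

```text
clock: 36.15
position: [0.4858, -0.2848, 0.1139]
orientation: [0.585, 0.811, 0.002, 0.009]
ft_force: [-0.3, 0.5, -1.2]
grip_width: 0.0274
```

```bash
python3 go.py .635 .0509 .12 88.7 .635 .0509 .07 88.7
```

```text
t 36.15 pos [ 0.4858 -0.2848  0.1139] yaw 108.3 w 0.0274 F [-0.3  0.5 -1.2] tilt [ 0.017 -0.007 -1.   ]
-> (0.635, 0.0509, 0.12, 88.7) dp [27.17, 24.73, -0.6] turn 0.342
-> (0.635, 0.0509, 0.07, 88.7) dp [27.23, 24.66, 4.39] turn 0.342
```

Call:
carry_out:
  hand: [1,1,1,1,1,1,1,1,1,1,1,1]
  dp:
    - [3,2.7,-0.6]
    - [6.5,5.9,-0.6]
    - [10,9.1,-0.6]
    - [13.5,12.3,-0.6]
    - [17,15.5,-0.6]
    - [20.5,18.6,-0.6]
    - [24,21.8,-0.6]
    - [27.2,24.7,-0.6]
    - [27.2,24.7,1]
    - [27.2,24.7,4]
    - [27.2,24.7,4]
    - [27.2,24.7,4]
  turn: [0.05,0.1,0.15,0.2,0.25,0.3,0.342,0.342,0.342,0.342,0.342,0.342]

```text
clock: 37.65
position: [0.6353, 0.0499, 0.0739]
orientation: [0.715, 0.699, 0.003, 0.008]
ft_force: [0.0, -0.9, -0.3]
grip_width: 0.0277
```

```bash
python3 go.py .635 .0509 .044 88.7
```

```text
t 37.65 pos [0.6353 0.0499 0.0739] yaw 88.7 w 0.0277 F [ 0.  -0.9 -0.3] tilt [ 0.016 -0.008 -1.   ]
-> (0.635, 0.0509, 0.044, 88.7) dp [0.12, -0.08, 2.98] turn -0.000
```

Call:
carry_out:
  hand: [1,1,1,1,0.22,0.22,0.22,0.22,0.22,0.22,0.22,0.22]
  dp:
    - [0.12,-0.05,1.6]
    - [0.12,-0.05,2.6]
    - [0.12,-0.05,2.95]
    - [0.12,-0.05,2.95]
    - [0.12,-0.05,2.95]
    - [0.12,-0.05,2.95]
    - [0.12,-0.05,2.95]
    - [0.12,-0.05,1.3]
    - [0.12,-0.05,-2]
    - [0.12,-0.05,-6]
    - [0.12,-0.05,-6]
    - [0.12,-0.05,-6]
  turn: [0,0,0,0,0,0,0,0,0,0,0,0]

```text
clock: 39.15
position: [0.6337, 0.0516, 0.1343]
orientation: [0.715, 0.699, 0.003, 0.009]
ft_force: [-0.5, -0.1, -0.9]
grip_width: 0.0365
```

```bash
python3 - <<'E'
from bay import *
from station import *
from go import go
im=get_image("wrist");np.savez("w10.npz",**im)
bay(im,.635,.0509);bay(im,.5266,-.0718)
go((.51,-.37,.14,106),(.4687,-.39,.12,106),(.4687,-.39,.0345,106))
E
```

```text
bay [322. 203.] 1270 [0.0252 0.0265 0.0276] [634.8  50.   40.5  27.3  -0.8]
bay [174.  81.] 1895 [0.0211 0.0264 0.0276] [526.1 -72.2  39.8  28.5  -0.9]
t 39.20 pos [0.6331 0.0517 0.1334] yaw 88.7 w 0.0364 F [-0.   0.5  0.3] tilt [ 0.015 -0.007 -1.   ]
-> (0.51, -0.37, 0.14, 106) dp [-42.44, -11.33, -0.53] turn -0.302
-> (0.4687, -0.39, 0.12, 106) dp [-44.52, -15.44, 1.42] turn -0.302
-> (0.4687, -0.39, 0.0345, 106) dp [-44.46, -15.57, 9.97] turn -0.302
```

Call:
carry_out:
  hand: [0.2,0.1,-0.1,-0.1,-0.1,-0.1,-0.1,-0.1,-0.1,-0.1,-0.1,-0.1]
  dp:
    - [-4,-1,-0.5]
    - [-9,-2.4,-0.5]
    - [-14,-3.7,-0.5]
    - [-19,-5,-0.5]
    - [-24,-6.4,-0.5]
    - [-29,-7.7,-0.5]
    - [-34,-9,-0.5]
    - [-38,-10,-0.5]
    - [-42.4,-11.3,-0.5]
    - [-42.4,-11.3,-0.5]
    - [-42.4,-11.3,-0.5]
    - [-42.4,-11.3,-0.5]
  turn: [-0.03,-0.06,-0.1,-0.14,-0.18,-0.22,-0.26,-0.3,-0.302,-0.302,-0.302,-0.302]
  force: 20

```text
clock: 40.7
position: [0.5105, -0.3681, 0.1391]
orientation: [0.601, 0.799, 0.002, 0.008]
ft_force: [-0.1, 1.0, 0.8]
grip_width: 0.0511
```

```bash
python3 - <<'E'
from tiles import *
from station import *
from go import go
im=get_image("wrist");np.savez("w11.npz",**im);tiles(im)
go((.4687,-.39,.0345,106))
E
```

```text
tile [313. 151.] 1259 0.0186 [ 468.5 -390.9   39.    27.2   16.3] [ 468.5 -390.9   38.9   27.1   16.4] [ 11. 147. 235.]
t 40.75 pos [ 0.5107 -0.3681  0.1394] yaw 106.1 w 0.0508 F [-1.  -0.3  0. ] tilt [ 0.014 -0.007 -1.   ]
-> (0.4687, -0.39, 0.0345, 106) dp [-0.84, -4.77, 10.44] turn 0.001
```

Call:
carry_out:
  hand: [-0.1,-0.1,-0.1,-0.1,-0.1,-0.1,-0.1,-0.1,-0.1]
  dp:
    - [-0.9,-3,1]
    - [-0.9,-4.8,2]
    - [-0.9,-4.8,5]
    - [-0.9,-4.8,8]
    - [-0.9,-4.8,9.6]
    - [-0.9,-4.8,10.35]
    - [-0.9,-4.8,10.45]
    - [-0.9,-4.8,10.45]
    - [-0.9,-4.8,10.45]
  turn: [0,0,0,0,0,0,0,0,0]

```text
clock: 41.88
position: [0.469, -0.3912, 0.0353]
orientation: [0.601, 0.799, 0.002, 0.009]
ft_force: [-0.5, 0.1, 0.6]
grip_width: 0.0512
```

Call:
carry_out:
  hand: [1,1,1,1,1,1,1,1,1,1,1]
  dp:
    - [0,0,0]
    - [0,0,0]
    - [0,0,0]
    - [0,0,0]
    - [0,0,0]
    - [0,0,-2]
    - [0,0,-5]
    - [0,0,-8]
    - [0,0,-8]
    - [0,0,-8]
    - [0,0,-8]
  turn: [0,0,0,0,0,0,0,0,0,0,0]
  force: 20

```text
clock: 43.25
position: [0.4671, -0.3898, 0.1137]
orientation: [0.601, 0.799, 0.002, 0.007]
ft_force: [-0.4, -0.9, -0.4]
grip_width: 0.0277
```

```bash
python3 go.py .529 .0531 .13 88.7 .529 .0531 .074 88.7
```

```text
t 43.25 pos [ 0.4671 -0.3898  0.1137] yaw 106.1 w 0.0277 F [-0.4 -0.9 -0.4] tilt [ 0.014 -0.006 -1.   ]
-> (0.529, 0.0531, 0.13, 88.7) dp [40.83, 18.23, -1.8] turn 0.303
-> (0.529, 0.0531, 0.074, 88.7) dp [40.88, 18.17, 3.8] turn 0.303
```

Call:
carry_out:
  hand: [1,1,1,1,1,1,1,1,1,1,1,1]
  dp:
    - [3.5,1.6,-1.8]
    - [7.5,3.4,-1.8]
    - [12,5.4,-1.8]
    - [17,7.6,-1.8]
    - [22,9.8,-1.8]
    - [27,12,-1.8]
    - [32,14.3,-1.8]
    - [37,16.5,-1.8]
    - [40.8,18.2,-1.8]
    - [40.8,18.2,-1.8]
    - [40.8,18.2,-1.8]
    - [40.8,18.2,-1.8]
  turn: [0.03,0.06,0.1,0.14,0.18,0.22,0.26,0.3,0.303,0.303,0.303,0.303]

```text
clock: 44.75
position: [0.5286, 0.0515, 0.1296]
orientation: [0.716, 0.699, 0.003, 0.007]
ft_force: [0.6, -0.1, -0.9]
grip_width: 0.0278
```

```bash
python3 go.py .529 .0535 .0437 88.7
```

```text
t 44.75 pos [0.5286 0.0515 0.1296] yaw 88.6 w 0.0278 F [ 0.6 -0.1 -0.9] tilt [ 0.013 -0.006 -1.   ]
-> (0.529, 0.0535, 0.0437, 88.7) dp [0.25, -0.08, 8.59] turn -0.001
```

Call:
carry_out:
  hand: [1,1,1,1,1,1,1,0.22,0.22,0.22,0.22,0.22]
  dp:
    - [0.25,-0.05,2.5]
    - [0.25,-0.05,5]
    - [0.25,-0.05,7]
    - [0.25,-0.05,8.2]
    - [0.25,-0.05,8.55]
    - [0.25,-0.05,8.6]
    - [0.25,-0.05,8.6]
    - [0.25,-0.05,8.6]
    - [0.25,-0.05,8.6]
    - [0.25,-0.05,8.6]
    - [0.25,-0.05,8.6]
    - [0.25,-0.05,8.6]
  turn: [0,0,0,0,0,0,0,0,0,0,0,0]

```text
clock: 46.25
position: [0.5293, 0.0536, 0.0436]
orientation: [0.715, 0.699, 0.003, 0.007]
ft_force: [0.1, -0.8, 0.6]
grip_width: 0.0365
```

Call:
carry_out:
  hand: [0.22,0.22,0.22,0.22,0.22,0.22,0.22,0.22,0.22,0.22]
  dp:
    - [0,0,-1.5]
    - [0,0,-4]
    - [0,0,-8]
    - [0,0,-12]
    - [0,0,-16]
    - [2,4,-20]
    - [4,6,-21]
    - [4,6,-21]
    - [4,6,-21]
    - [4,6,-21]
  turn: [0,0,0,0,0,0,0,0,0,0]

```text
clock: 47.5
position: [0.5863, 0.0927, 0.2535]
orientation: [0.716, 0.698, 0.002, 0.006]
ft_force: [-0.1, 0.4, -1.0]
grip_width: 0.0363
```

```bash
python3 - <<'E'
from bay import *
from station import *
from go import go
im=get_image("wrist");np.savez("w12.npz",**im);cv2.imwrite("pics/w12.png",im["pixels"][:,:,::-1])
for p in [(.529,.0531),(.635,.0509),(.5266,-.0718),(.6326,-.074)]: print(p);bay(im,*p)
P=world(im);z=P[...,2];Y=P[...,1];X=P[...,0]
for nm,y0,y1 in [("b",0,.12),("c",-.16,-.0)]:
    reg=(X>.45)&(X<.7)&(Y<y1)&(Y>y0)
    for lo,hi in [(.053,.063),(.034,.041)]:
        for b,c in blobs(reg&(z>lo)&(z<hi),100): print(nm,lo,c,np.nanmedian(z[b]).round(4),rect(P[b]))
go()
s=get_image("side");cv2.imwrite("pics/s12.png",s["pixels"][:,:,::-1])
E
```

```text
(0.529, 0.0531)
bay [292. 138.] 671 [0.0248 0.0264 0.0277] [529.7  53.   39.3  27.2  -1.2]
(0.635, 0.0509)
bay [294. 213.] 535 [0.0247 0.0264 0.0276] [636.2  50.3  43.8  26.7  -2.4]
(0.5266, -0.0718)
bay [196. 137.] 719 [0.0222 0.0263 0.0276] [526.1 -72.   38.2  28.   -1.1]
(0.6326, -0.074)
bay [205. 215.] 598 [0.0212 0.0263 0.0275] [632.6 -74.   40.5  27.8  -1.2]
b 0.053 [290. 182.] 0.0584 [582.1  52.   36.2  24.1  -1. ]
b 0.034 [290. 115.] 0.0385 [502.   54.   71.3   4.9  88.7]
b 0.034 [306. 236.] 0.0382 [661.7  67.5  35.9   6.1  89.4]
c 0.053 [190. 182.] 0.0583 [579.7 -72.6  35.3  24.   -1.2]
c 0.034 [189. 116.] 0.0384 [500.2 -71.1  72.    4.9  88.7]
c 0.034 [203. 235.] 0.038 [657.6 -74.6  71.8   2.7  89.1]
t 47.55 pos [0.5865 0.0928 0.2536] yaw 88.6 w 0.0358 F [ 0.4 -0.4  0.8] tilt [ 0.011 -0.006 -1.   ]
```

View pics/w12.png

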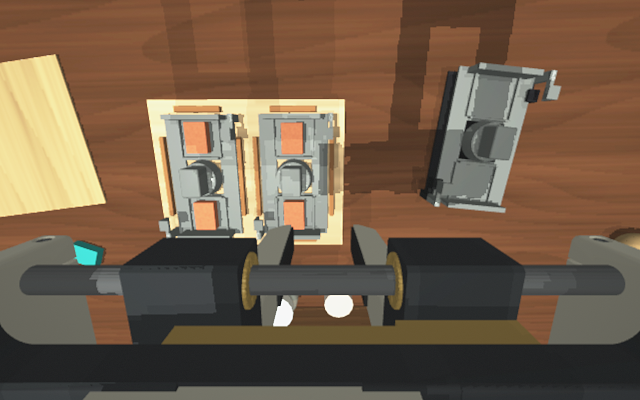

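View pics/s12.png

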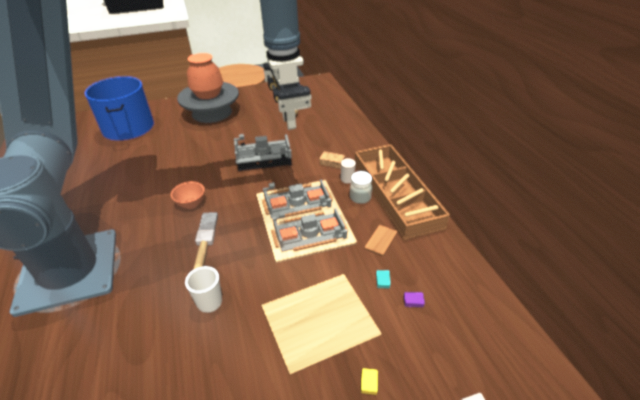

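Both views show four tiles in the four bays at (197,137), (205,215), (292,138) and (293,213) in the wrist picture. The board is empty, tray_a is on its base and the bystanders are where they were. I'm handing in.

```bash
python3 -c "
from station import *
print(finish_job(), observe()['clock'])"
```

```text
the job is handed in; nothing more can be done
the job is handed in; nothing more can be done
```

The job is done and handed in after about 48 s of robot time. I twisted both top trays free one at a time: tray_c is seated in pocket1 and tray_b in pocket0. All four tiles were present, and each lies flat in its own bay with its long side along the tray. tray_a is still on its black base.

- **Trays:** in the last wrist picture the grip tops are at z ≈ 58 mm and the rail tops at 38 mm, as seated trays should be. The tray angles are within about 0.2° of the frame.
- **Tiles:** their tops are at about 26 mm, as expected, and they sit within about 1 mm of the bay centres.
- **Knocked tile:** one tile had moved about 3 cm by the time I came to pick. I saw it in a fresh wrist picture, measured it again and picked it normally.
- **Bystanders and look-alikes:** they appear unmoved in the last side view. I judged that by eye and did not measure them.

**Checks that disagreed**
- The scene camera's range image was wrong throughout the first look (it put the bench about 0.5 m too high), so I did not use it.
- In the final picture the +x tile of tray_b was half hidden behind a finger. It read 43.8 mm long and 1.2 mm off centre; straight after placing, unobstructed, it had read 40.5 mm and 0.9 mm off.
- The tool picked up a tilt of about 1° over the run, because it could not be levelled between calls. It did not show in how the tiles ended up lying.

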